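# Put the ink roller away and latch its case

## Robot

A 6-joint arm with a two-finger parallel gripper is mounted at the origin on the work surface. World frame = base frame: x ahead of the robot, y to its left, z up, the work surface at z = 0. Lengths are in m, angles in degrees, forces in N, time in s.
With the tool pointing down it reaches from about 0.4 to 0.825 m from the base axis. Payload 7 kg.
Tool frame: the origin (TCP) lies on the centre line of the jaws, within the pads' length; the fingertips stand 22 mm ahead of it and the grasp point (between the pads) lies 3 mm ahead of it (ctrl.finger_overhang is the distance from the TCP to the fingertips, in m); z points along the fingers, y is the line along which they close (so a half turn about z gives the same grasp; the last joint's range is limited). The gripper opens to 88 mm and grips with 3 to 60 N. Pads are 19 mm wide; open, the fingers measure 130 mm over their backs; the gripper's body (78 mm by 193 mm) begins 47 mm behind the grasp point.
Start: joints at [83.829, 20.546, 0.682, 0, -70.136, -16.507], TCP at [0.26, 0.623, 0.249] pointing down, gripper open.
Joint ranges: [-176.03, 176.03], [-82.01, 121.73], [-58.28, 71.71], [-173.87, 95.51], [-174.79, -0.11], [-173.66, 173.66]. Speed limits (degrees/s): [136.94, 136.94, 172.46, 180, 180, 180].

## Interface

Orientations are given as [roll, pitch, yaw] about the fixed x, y, z axes, in that order (R = Rz(yaw) Ry(pitch) Rx(roll)).
In Python, from plant import ctrl gives the robot as it stands. The module is installed in compiled form; this text tells all that it offers.
- The arm moves only by the shell command python3 -m creep 'ROWS'. ROWS is JSON, a list of rows, each an object with "grip": the closure, from 0 (fully open) to 1 (shut); "delta_pos": the shift along the tool's x, y, z scaled (see below), a list of three; "rotation": the turn, a rotation vector about the tool's x, y, z scaled (see below), a list of three. A call has 1 to 5 rows; each row is the pose to reach, as a shift and turn from the pose commanded when the call began, along the tool's axes at that moment; what a row does not reach only later rows make up. The controller multiplies each number of a shift by 10 cm and each number of a turn by pi/2 rad. A row lasts 1/10 s, in which the tool goes at most 50 mm and 8.59 degrees, less where a joint would pass 70% of its speed; a pose out of reach is approached as far as the arm can. A call with a number of a shift or a turn outside -1 to 1 is refused whole. A call with a gripper value outside its range is refused whole. The fingers move at their own pace and stop on an object; the grip force is fixed at half the most. Time passes only in rows, so rows that repeat a pose let the fingers close. It gives the time, the measured TCP pose, the force, the opening and the grip force at its end, in the units of the state.
- ctrl.get_obs(): the state, without advancing time (a new reading comes with each control period).
- ctrl.snapshot(name): name is "scene" or "top"; returns a dict with "color" (480x640x3 uint8, red, green, blue), "intrinsics" (3x3 intrinsics, pixels), "R" (3x3) and "t" (3): a world point X has camera coordinates R X + t. Camera axes: x right, y down, z forward; pixel columns grow to the right and rows downward; lengths in m; the calibration is good to about 2 mm. A picture is of the moment at which its call begins. There is no depth.
- ctrl.close_job(): hands the job in; it is judged then, once.
The state is a dict: "clock": time; "joint_pos": joint angles; "qvel": joint speeds; "tau": joint torques, N m; "tool_pos": TCP position; "orientation": TCP orientation; "force": force on the tool from outside, world axes, zero at the start; "moment": the same for the moment, N m; "opening": finger opening in m; "gripper_force": force on a finger pad.
Only numpy, scipy, OpenCV 4.12 (cv2) and the standard library are available. Lean on these libraries where they do the work, as an engineer would, in place of code of your own. Each camera call takes 0.05 s, during which the arm holds its last target. There are 200 camera calls.

## Task

Take the ink roller by its handle from its sloping rest, lay it down flat inside the open wooden case without dropping it, and let go. Then lower the case's hinged lid until it is shut over the roller, without slamming it, and only then slide the latch on the front ledge over the lid's tongue to its end stop. Leave the bottle, the jar and the palette knife where they are.

Things in the scene. Friction and masses are not known exactly. Their poses are not given: they have to be found in the camera images.
- case: fixed plywood box, open, 206 (x) x 180 (y) x 70 mm high, walls and floor 8 mm. Origin at the centre of its underside; x points from its front (latch) to its back (hinge), z up. Along its front a solid wooden ledge (x -143 to -103 mm), 180 mm wide, top at 55 mm, carries the latch. It stands left or right on the bench and may be turned
- case_hinge (a point): middle of the lid's hinge line, on the back rim of the case: x +103, y 0, z 70 mm in the case frame; same axes as the case. The hinge line runs along the case's y
- lid (a joint): angle of the plywood lid, rad: 0 = shut on the rim, 1.57 = upright, 1.85 = stop. Stiff hinge: it stays at any angle; about 3 N at the free edge moves it. Board 206 mm (hinge to free edge) x 180 x 10 mm, 0.25 kg, its underside in the plane of the hinge line. Shut, its top is 80 mm above the bench
- lid_tongue (a point): tip of the wooden tongue in the middle of the lid's free edge: 40 mm wide, 10 mm thick, it stands 26 mm proud of the edge in the plane of the lid; this point is 232 mm from the hinge line, at mid thickness. Axes as the case's when shut; x points from the tip to the hinge
- latch (a joint): travel of the steel latch along the ledge, m: 0 = fully open, 0.05 = end stop; it slides along the case's +y, towards the middle, with 1.5 N of friction. Its flat 5 mm plate, at height 84 to 89 mm, then lies over the tongue
- latch_knob (a point): centre of the top of the latch's upright round steel knob, 16 mm across, its free part from 89 to 115 mm above the bench; at case x -123 mm, y -84 mm at travel 0 and -34 mm at the end stop
- rest: fixed wooden rest, base 190 (x) x 110 x 12 mm, origin at the centre of its underside. The roller lies in it on a slope: its rubber cylinder low, at x -50 mm, axis 30 mm above the bench, against a lip; its handle rises towards +x at 35 degrees and lies, near its end, in a notch 46 mm wide on a post (x +30 to +60 mm)
- brayer: hand ink roller, 0.2 kg: dark rubber cylinder 36 mm across and 64 mm long on a steel fork 75 mm wide, and a wooden handle. Origin at the centre of the rubber cylinder; x points along the handle to its end, y along the cylinder's axis. Over all 143 mm long
- brayer_grip (a point): place to grip, on the axis of the round wooden handle, 24 mm across, 66 mm from the origin along x; the handle runs from 40 to 125 mm, the notch of the rest takes 100 to 116 mm. Same axes as the brayer
- brayer_end (a point): end of the handle on its axis, 125 mm from the origin
- ink_bottle: bystander: bottle 64 mm across, 190 mm tall, origin under its centre
- paint_jar: bystander: jar 70 mm across, 85 mm tall, origin under its centre
- knife: bystander: palette knife 200 mm long lying flat between case and rest, origin under its centre

How it is judged:
By the outcome, as a careful person would: the job done as asked, in the order asked, and still so for the second after the job is handed in, with the robot touching nothing.
It also fails if it takes over 64 s, if anything falls off the work surface, if the arm or the gripper's body presses on something with over 40 N, if the wrist force passes 120 N, or if a joint passes its speed limit or range.

## Working session

There is one attempt and no reset: what is moved stays moved. The work goes in short steps, Python scripts to look and compute and a shell command to move; the robot and the scene stay as the last step left them, time stands still between calls to the robot, and variables do not carry over. Pictures are saved under pics/ and viewed, at most 10 in all, crops included, and the job is handed in when it is done.

```bash
mkdir -p pics; python3 - <<'E'
from plant import ctrl
import cv2,numpy as np
for n in("scene","top"):
    s=ctrl.snapshot(n); cv2.imwrite(f"pics/{n}0.png",s["color"][:,:,::-1]); np.savez(f"{n}0.npz",**s)
    print(n,s["intrinsics"].tolist(),s["R"].round(4).tolist(),s["t"])
print(ctrl.get_obs(),ctrl.finger_overhang)
E
```

```text
scene [[476.5290881554918, 0.0, 326.15320329620533], [0.0, 476.5290881554918, 247.5375219849489], [0.0, 0.0, 1.0]] [[-0.4781, 0.8782, -0.0127], [0.738, 0.3938, -0.5479], [-0.4762, -0.2713, -0.8364]] [ 0.23465906 -0.32065717  1.55097311]
top [[476.8731078461486, 0.0, 315.15640835542774], [0.0, 476.8731078461486, 240.6284736134163], [0.0, 0.0, 1.0]] [[-0.0178, -0.9998, -0.0128], [-0.9958, 0.0188, -0.0897], [0.0899, 0.0112, -0.9959]] [0.0075862  0.5263148  1.10649539]
{'clock': 0.1, 'joint_pos': array([ 8.38296072e+01,  2.05860524e+01,  6.40078599e-01, -1.73124287e-02,
       -7.01356727e+01, -1.65065589e+01]), 'qvel': array([-0.0066969 , -0.12420068,  0.15206885,  0.04176519, -0.00419683,
        0.00662641]), 'tau': array([-1.48745155e-03, -5.84160519e+01,  2.93751830e+01,  7.01553449e+00,
        1.01950337e-02, -5.54504402e-05]), 'tool_pos': array([0.26010934, 0.62244256, 0.24774014]), 'orientation': array([ 1.79917094e+02, -7.59478956e-03, -2.26828405e+01]), 'force': array([-0.20047876, -0.11039251, -0.16921688]), 'moment': array([-0.01350646,  0.01776851,  0.01065779]), 'gripper_force': 0.0, 'opening': 0.08781714897057977} 0.022
```

View pics/scene0.png

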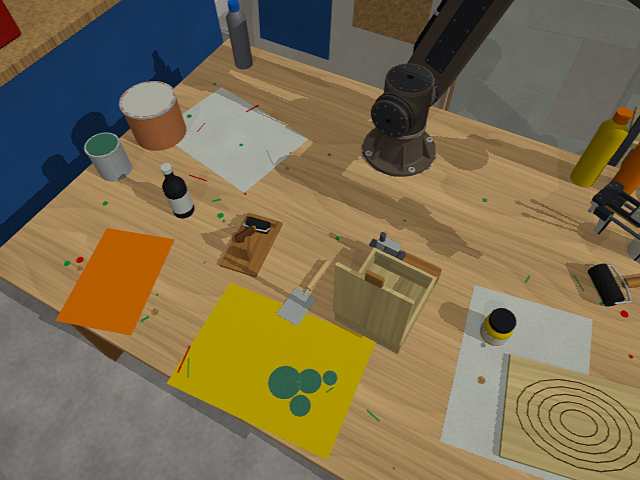

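View pics/top0.png

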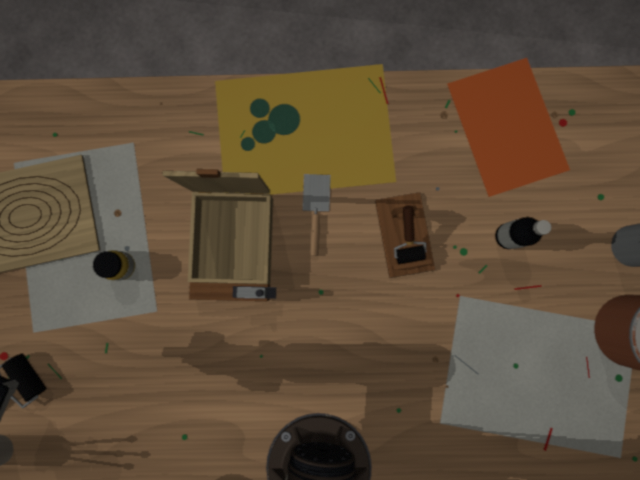

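The scene view shows the case (about 390,300) with its lid upright and its latch at (385,245). The rest with the roller is at (250,243), and the knife between them at (300,300). In the top view the case is at (231,245), the latch knob about (262,293), the roller cylinder (410,254) with its handle end (408,208), and the rest (405,235). Next I'll enlarge these areas.

```bash
python3 - <<'E'
import cv2,numpy as np
def comp(n,a,b,o):
    im=np.load(n+"0.npz")["color"][:,:,::-1]
    c=np.zeros((600,800,3),np.uint8); x=0
    for (u0,v0,u1,v1) in(a,b):
        p=cv2.resize(im[v0:v1,u0:u1],None,fx=4,fy=4,interpolation=cv2.INTER_CUBIC)
        p=np.clip(p.astype(float)*(1.6 if n=="top" else 1.1),0,255).astype(np.uint8)
        for u in range((u0+9)//10*10,u1,10): cv2.line(p,((u-u0)*4,0),((u-u0)*4,5 if u%50 else 14),(0,0,255),1)
        for v in range((v0+9)//10*10,v1,10): cv2.line(p,(0,(v-v0)*4),(5 if v%50 else 14,(v-v0)*4),(0,0,255),1)
        c[:p.shape[0],x:x+p.shape[1]]=p; x+=p.shape[1]
    cv2.imwrite(o,c)
comp("top",(155,160,285,310),(370,185,440,285),"pics/ctop.png")
comp("scene",(325,225,445,355),(213,205,293,285),"pics/cscene.png")
E
```

```text
(no output)
```

View pics/ctop.png

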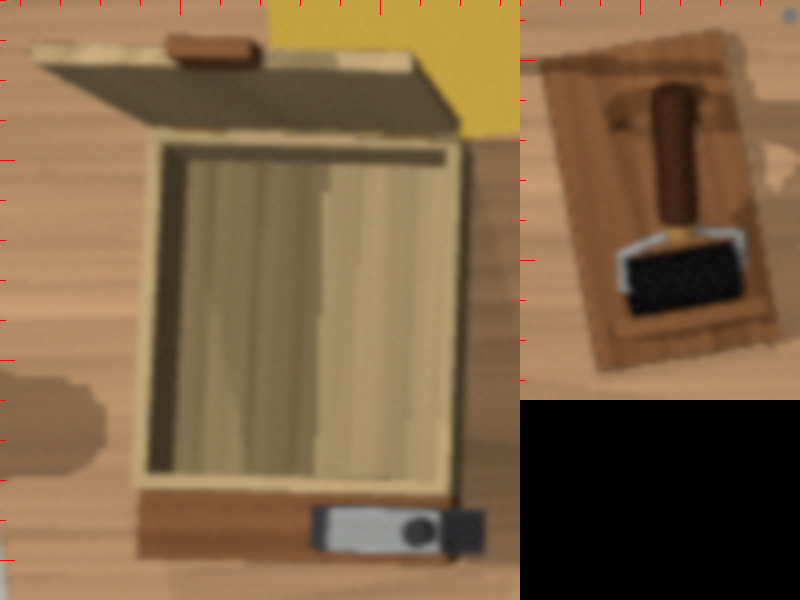

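View pics/cscene.png

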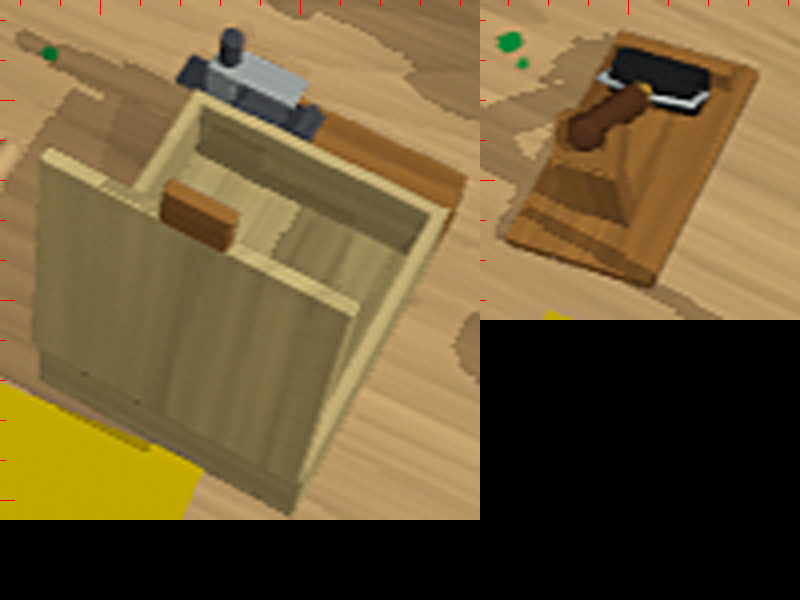

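Top crop: the case rim corners are at (188.5,282), (267.5,283.5), (271,195.5) and (192.5,194.5), the knob top at (260,292.5), and the tongue at (208,172). The rest corners are at (375,200), (421,192.5), (434.5,270) and (390,277.5). In the scene crop, the handle end is at about (240,239) and the knob top at about (383,234).

```bash
cat > h.py <<'E'
import numpy as np
C={n:np.load(n+"0.npz") for n in("scene","top")}
def ray(n,u,v):
    c=C[n];d=c["R"].T@np.linalg.inv(c["intrinsics"])@[u,v,1];return -c["R"].T@c["t"],d
def pl(n,u,v,z):
    o,d=ray(n,u,v);return o+d*(z-o[2])/d[2]
def tri(a,b):
    A=np.zeros((3,3));B=np.zeros(3);O=[]
    for n,p in(("top",a),("scene",b)):
        o,d=ray(n,*p);d=d/np.linalg.norm(d);P=np.eye(3)-np.outer(d,d);A+=P;B+=P@o;O.append((o,d))
    X=np.linalg.solve(A,B)
    return X,[np.linalg.norm(np.cross(X-o,d))*1e3 for o,d in O]
def tc(x,y):return 155+x/4,160+y/4
def tr(x,y):return 370+(x-520)/4,185+y/4
def sc(x,y):return 325+x/4,225+y/4
def sr(x,y):return 213+(x-480)/4,205+y/4
E
python3 - <<'E'
from h import *
np.set_printoptions(precision=4,suppress=True)
def fit(P,M,name):
    P=np.array(P)[:,:2];M=np.array(M);p=P-P.mean(0);m=M-M.mean(0)
    th=np.arctan2((m[:,0]*p[:,1]-m[:,1]*p[:,0]).sum(),(m*p).sum())
    R=np.array([[np.cos(th),-np.sin(th)],[np.sin(th),np.cos(th)]]);o=P.mean(0)-R@M.mean(0)
    print(name,"yaw",np.degrees(th),"o",o,"res mm",((P-(M@R.T+o))*1e3).round(1).tolist())
    return th,o
M=[(-.103,.09),(-.103,-.09),(.103,-.09),(.103,.09)]
fit([pl("top",*tc(*p),.07) for p in[(134,487),(450,494),(465,142),(150,138)]],M,"case top")
fit([pl("scene",*sc(*p),.07) for p in[(447,208),(198,95)]],[(-.103,.09),(-.103,-.09)],"case sc")
M=[(.095,.055),(.095,-.055),(-.095,-.055),(-.095,.055)]
fit([pl("top",*tr(*p),.012) for p in[(541,62),(724,30),(778,340),(600,370)]],M,"rest top")
fit([pl("scene",*sr(*p),.012) for p in[(656,283),(503,238),(616,32),(757,72)]],M,"rest sc")
print("knob",tri(tc(420,528),sc(232,37)), pl("top",*tc(420,528),.115))
print("tongue tip mid",tri(tc(210,45),sc(200,205)))
print("lid corner L",tri(tc(33,55),sc(357,310)),"R",tri(tc(412,60),sc(45,155)))
print("handle end",tri(tr(675,92),sr(585,135)))
for z in(.03,.048):print("cyl",pl("top",*tr(685,278),z))
print("handle mid base",[pl("top",*tr(680,226),z) for z in (.06,.07)])
print("bottle",pl("scene",180,212,0),"jar",pl("scene",497,338,0),"knife",pl("top",317,195,0),pl("top",315,255,0))
E
```

```text
case top yaw -2.387179128653746 o [0.5308 0.1916] res mm [[2.5, -0.1], [2.9, 0.8], [-1.9, -1.0], [-3.5, 0.4]]
case sc yaw -1.0122077518885162 o [0.5349 0.1993] res mm [[-0.0, -2.2], [0.0, 2.2]]
rest top yaw 8.421524928635355 o [ 0.5373 -0.2173] res mm [[-1.4, 0.6], [-0.3, -1.2], [0.7, 1.7], [1.0, -1.1]]
rest sc yaw 9.602471055934176 o [ 0.5397 -0.2123] res mm [[-2.8, 1.4], [-1.4, -2.1], [1.7, -0.7], [2.4, 1.4]]
knob (array([0.4078, 0.1205, 0.113 ]), [np.float64(2.525229844877377), np.float64(2.525229844877359)]) [0.409 0.118 0.115]
tongue tip mid (array([0.6316, 0.1901, 0.2976]), [np.float64(1.4577433868867564), np.float64(1.4577433868866476)])
lid corner L (array([0.6349, 0.2797, 0.2718]), [np.float64(1.4536368550085306), np.float64(1.4536368550085157)]) R (array([0.6286, 0.1013, 0.2724]), [np.float64(1.4757279967493433), np.float64(1.4757279967493584)])
handle end (array([ 0.5869, -0.2091,  0.0977]), [np.float64(3.408618264764694), np.float64(3.4086182647645713)])
cyl [ 0.4889 -0.2268  0.03  ]
cyl [ 0.4879 -0.2234  0.048 ]
handle mid base [array([ 0.517 , -0.2194,  0.06  ]), array([ 0.5161, -0.2175,  0.07  ])]
bottle [ 0.5411 -0.4687  0.    ] jar [ 0.4835  0.4818 -0.    ] knife [ 0.6402 -0.0083  0.    ] [ 0.4937 -0.0008  0.    ]
```

```bash
cat >> h.py <<'E'
from scipy.spatial.transform import Rotation as Ro
def rpy(o): return Ro.from_euler('xyz',o,degrees=True)
def down(yaw,tilt=0):  # tilt: tool z leans towards heading yaw
    h=Ro.from_euler('z',yaw,degrees=True); return h*Ro.from_euler('y',-tilt,degrees=True)*Ro.from_euler('x',180,degrees=True)
def plan(wps):
    from plant import ctrl
    o=ctrl.get_obs();p=o["tool_pos"];R=rpy(o["orientation"])
    print("t",o["clock"].__round__(2),"p",p.round(4),o["orientation"].round(1),"F",o["force"].round(1),"open",round(o["opening"],4),"gf",round(o["gripper_force"],1),"j",o["joint_pos"].round(0))
    for q,S in wps:
        q=np.array(q)
        print("pos",(R.inv().apply(q-p)*10).round(3),"rot",((R.inv()*S).as_rotvec()/(np.pi/2)).round(3),"deg",round(np.degrees((R.inv()*S).magnitude()),1))
        p,R=q,S
E
python3 - <<'E'
from h import *
G=np.array([.5425,-.2143,.0679])
D=down(9,35);z=D.apply([0,0,1]);print(z,D.apply([1,0,0]))
g=G-.012*z
plan([([.30,.54,.29],down(-12)),([.345,.46,.29],down(0)),([.39,.375,.29],down(9)),([.43,.285,.29],down(9)),([.46,.19,.29],down(9)),([.475,.1,.29],down(9)),([.475,.0,.29],down(9)),([.475,-.1,.29],down(9)),([.47,-.19,.26],down(9)),
(g-.1*z,D),(g,D)]); print(g-.1*z,g)
E
```

```text
[ 0.56651476  0.08972712 -0.81915204] [0.80906692 0.12814361 0.57357644]
t 0.1 p [0.2601 0.6224 0.2477] [179.9  -0.  -22.7] F [-0.2 -0.1 -0.2] open 0.0878 gf 0.0 j [ 84.  21.   1.  -0. -70. -17.]
pos [ 0.686  0.607 -0.422] rot [ 0.001  0.    -0.119] deg 10.7
pos [0.606 0.689 0.   ] rot [ 0.     0.    -0.133] deg 12.0
pos [0.45 0.85 0.  ] rot [ 0.   0.  -0.1] deg 9.0
pos [0.254 0.951 0.   ] rot [0. 0. 0.] deg 0.0
pos [0.148 0.985 0.   ] rot [0. 0. 0.] deg 0.0
pos [0.007 0.912 0.   ] rot [0. 0. 0.] deg 0.0
pos [-0.156  0.988  0.   ] rot [0. 0. 0.] deg 0.0
pos [-0.156  0.988  0.   ] rot [0. 0. 0.] deg 0.0
pos [-0.19   0.881  0.3  ] rot [0. 0. 0.] deg 0.0
pos [0.036 0.353 1.004] rot [0.    0.389 0.   ] deg 35.0
pos [ 0. -0.  1.] rot [0. 0. 0.] deg 0.0
[ 0.47905035 -0.22434944  0.15964503] [ 0.53570182 -0.21537673  0.07772982]
```

```bash
python3 -m creep '[{"grip":0,"delta_pos":[0.23,0.2,-0.14],"rotation":[0,0,-0.04]},{"grip":0,"delta_pos":[0.46,0.4,-0.28],"rotation":[0,0,-0.08]},{"grip":0,"delta_pos":[0.69,0.61,-0.42],"rotation":[0,0,-0.12]}]'
python3 -m creep '[{"grip":0,"delta_pos":[0.2,0.23,0],"rotation":[0,0,-0.045]},{"grip":0,"delta_pos":[0.4,0.46,0],"rotation":[0,0,-0.09]},{"grip":0,"delta_pos":[0.61,0.69,0],"rotation":[0,0,-0.133]}]'
python3 -m creep '[{"grip":0,"delta_pos":[0.15,0.28,0],"rotation":[0,0,-0.033]},{"grip":0,"delta_pos":[0.3,0.57,0],"rotation":[0,0,-0.067]},{"grip":0,"delta_pos":[0.45,0.85,0],"rotation":[0,0,-0.1]}]'
python3 -m creep '[{"grip":0,"delta_pos":[0.08,0.32,0],"rotation":[0,0,0]},{"grip":0,"delta_pos":[0.16,0.64,0],"rotation":[0,0,0]},{"grip":0,"delta_pos":[0.25,0.95,0],"rotation":[0,0,0]}]'
python3 -c "
from h import *
plan([([.46,.19,.29],down(9))])"
```

```text
clock: 0.4
tool_pos: [0.3006, 0.5388, 0.2902]
orientation: [179.9, 0.0, -11.7]
force: [0.9, -0.2, -0.1]
opening: 0.0873
gripper_force: 0.0
clock: 0.7
tool_pos: [0.3461, 0.4585, 0.2904]
orientation: [180.0, 0.0, 0.3]
force: [1.2, 0.4, -0.8]
opening: 0.0877
gripper_force: 0.0
clock: 1.0
tool_pos: [0.3913, 0.3735, 0.2903]
orientation: [180.0, 0.0, 9.2]
force: [0.7, 1.3, 0.1]
opening: 0.0874
gripper_force: 0.0
clock: 1.3
tool_pos: [0.4308, 0.2836, 0.2904]
orientation: [180.0, 0.0, 9.1]
force: [0.4, 0.0, -0.8]
opening: 0.0874
gripper_force: 0.0
t 1.3 p [0.4308 0.2836 0.2904] [180.    0.    9.1] F [ 0.4  0.  -0.8] open 0.0874 gf 0.0 j [ 55.   4. -15.  -0. -71.  44.]
pos [0.14  0.97  0.004] rot [0.    0.    0.001] deg 0.1
```

Tracking is accurate, so I'll continue to the rest and tilt there.

```bash
python3 -m creep '[{"grip":0,"delta_pos":[0.05,0.33,0],"rotation":[0,0,0]},{"grip":0,"delta_pos":[0.1,0.66,0],"rotation":[0,0,0]},{"grip":0,"delta_pos":[0.14,0.98,0],"rotation":[0,0,0]}]'
python3 -m creep '[{"grip":0,"delta_pos":[0,0.3,0],"rotation":[0,0,0]},{"grip":0,"delta_pos":[0,0.6,0],"rotation":[0,0,0]},{"grip":0,"delta_pos":[0,0.91,0],"rotation":[0,0,0]}]'
python3 -m creep '[{"grip":0,"delta_pos":[-0.05,0.33,0],"rotation":[0,0,0]},{"grip":0,"delta_pos":[-0.1,0.66,0],"rotation":[0,0,0]},{"grip":0,"delta_pos":[-0.16,0.99,0],"rotation":[0,0,0]}]'
python3 -m creep '[{"grip":0,"delta_pos":[-0.05,0.33,0],"rotation":[0,0,0]},{"grip":0,"delta_pos":[-0.1,0.66,0],"rotation":[0,0,0]},{"grip":0,"delta_pos":[-0.16,0.99,0],"rotation":[0,0,0]}]'
python3 -m creep '[{"grip":0,"delta_pos":[-0.06,0.3,0.1],"rotation":[0,0,0]},{"grip":0,"delta_pos":[-0.12,0.6,0.2],"rotation":[0,0,0]},{"grip":0,"delta_pos":[-0.19,0.88,0.3],"rotation":[0,0,0]}]'
python3 -m creep '[{"grip":0,"delta_pos":[0,0.07,0.1],"rotation":[0,0.08,0]},{"grip":0,"delta_pos":[0,0.14,0.2],"rotation":[0,0.16,0]},{"grip":0,"delta_pos":[0.01,0.21,0.3],"rotation":[0,0.24,0]},{"grip":0,"delta_pos":[0.02,0.28,0.4],"rotation":[0,0.32,0]},{"grip":0,"delta_pos":[0.03,0.35,0.5],"rotation":[0,0.389,0]}]'
python3 - <<'E'
from h import *
from plant import ctrl
import cv2
D=down(9,35);z=D.apply([0,0,1]);g=np.array([.5357,-.2154,.0777])
plan([(g-.05*z,D),(g,D)])
c=[]
for n,b in(("scene",(190,170,310,290)),("top",(350,150,480,290))):
    im=ctrl.snapshot(n)["color"][:,:,::-1][b[1]:b[3],b[0]:b[2]]
    c.append(cv2.resize(im,(400,400),interpolation=cv2.INTER_CUBIC))
cv2.imwrite("pics/pre.png",cv2.convertScaleAbs(np.hstack(c),alpha=1.4))
E
```

```text
clock: 1.6
tool_pos: [0.4601, 0.189, 0.2903]
orientation: [180.0, 0.0, 9.1]
force: [0.4, 0.0, 0.8]
opening: 0.0876
gripper_force: 0.0
clock: 1.9
tool_pos: [0.4742, 0.0993, 0.2903]
orientation: [180.0, 0.0, 9.1]
force: [1.0, -0.2, 0.3]
opening: 0.0878
gripper_force: 0.0
clock: 2.2
tool_pos: [0.4739, -0.001, 0.2904]
orientation: [-180.0, 0.0, 9.1]
force: [1.4, 0.6, -0.3]
opening: 0.0875
gripper_force: 0.0
clock: 2.5
tool_pos: [0.4737, -0.1013, 0.2904]
orientation: [-180.0, 0.0, 9.1]
force: [0.8, 0.5, 0.4]
opening: 0.0876
gripper_force: 0.0
clock: 2.8
tool_pos: [0.4689, -0.1912, 0.26]
orientation: [-180.0, 0.0, 9.1]
force: [1.5, -0.1, -0.2]
opening: 0.0877
gripper_force: 0.0
clock: 3.3
tool_pos: [0.4761, -0.2231, 0.2108]
orientation: [180.0, -34.7, 9.1]
force: [0.0, -0.5, -1.3]
opening: 0.0875
gripper_force: 0.0
t 3.3 p [ 0.4761 -0.2231  0.2108] [180.  -34.7   9.1] F [ 0.  -0.5 -1.3] open 0.0875 gf 0.0 j [-16.  -3. -32. -27. -32. 134.]
pos [-0.268  0.018  0.936] rot [-0.001  0.003  0.001] deg 0.3
pos [-0.   0.   0.5] rot [0. 0. 0.] deg 0.0
```

View pics/pre.png

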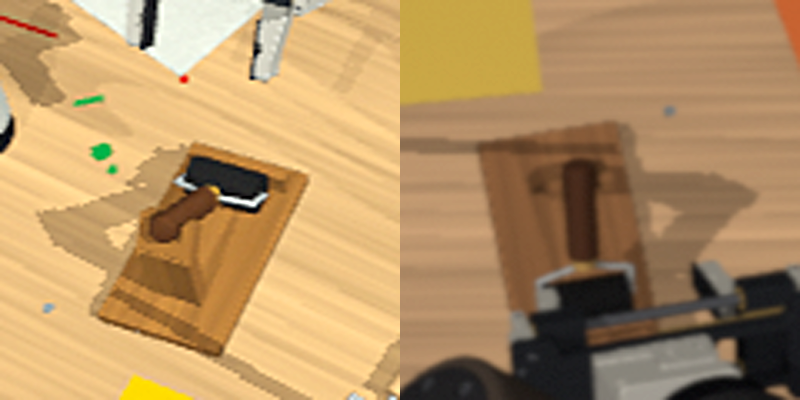

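The gripper leans forward as intended. The tips are clear of the roller, at (150,30) and (265,60) in the left half, and the roller is undisturbed. Next I move in along the tool axis.

```bash
python3 -m creep '[{"grip":0,"delta_pos":[-0.13,0.01,0.25],"rotation":[0,0,0]},{"grip":0,"delta_pos":[-0.27,0.02,0.48],"rotation":[0,0,0]},{"grip":0,"delta_pos":[-0.27,0.02,0.7],"rotation":[0,0,0]},{"grip":0,"delta_pos":[-0.27,0.02,0.94],"rotation":[0,0,0]}]'
python3 - <<'E'
from h import *
from plant import ctrl
import cv2
D=down(9,35);z=D.apply([0,0,1]);g=np.array([.5357,-.2154,.0777])
plan([(g,D)])
c=[]
for n,b in(("scene",(190,170,310,290)),("top",(350,150,480,290))):
    im=ctrl.snapshot(n)["color"][:,:,::-1][b[1]:b[3],b[0]:b[2]]
    c.append(cv2.resize(im,(400,400),interpolation=cv2.INTER_CUBIC))
cv2.imwrite("pics/pre2.png",cv2.convertScaleAbs(np.hstack(c),alpha=1.4))
E
```

```text
clock: 3.8
tool_pos: [0.5089, -0.2204, 0.1181]
orientation: [-179.9, -34.4, 9.1]
force: [0.2, -0.2, 0.5]
opening: 0.0875
gripper_force: 0.0
t 3.8 p [ 0.5089 -0.2204  0.1181] [-179.9  -34.4    9.1] F [ 0.2 -0.2  0.5] open 0.0875 gf 0.0 j [-17.   8. -31. -38. -24. 147.]
pos [-0.004 -0.006  0.487] rot [-0.002  0.007  0.001] deg 0.6
```

View pics/pre2.png

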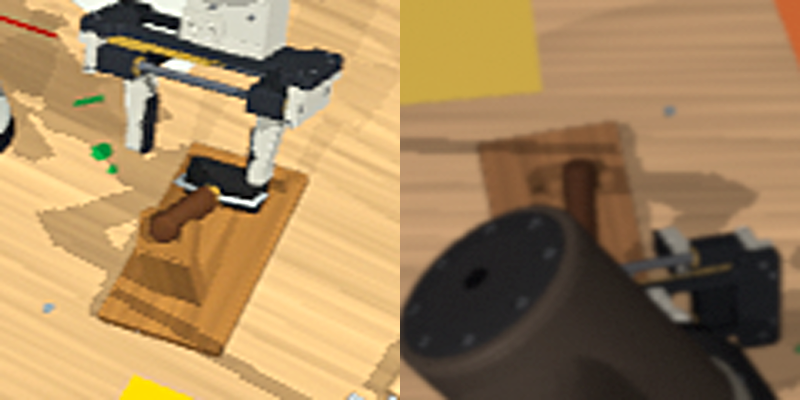

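The fingers straddle the handle line, with tips at (140,150) and (258,185) in the left half. Next I go the last 48 mm and close.

```bash
python3 -m creep '[{"grip":0,"delta_pos":[0,0,0.12],"rotation":[0,0,0]},{"grip":0,"delta_pos":[0,0,0.24],"rotation":[0,0,0]},{"grip":0,"delta_pos":[0,0,0.36],"rotation":[0,0,0]},{"grip":0,"delta_pos":[0,0,0.49],"rotation":[0,0.005,0]},{"grip":0,"delta_pos":[0,0,0.49],"rotation":[0,0.005,0]}]'
python3 -m creep '[{"grip":0.3,"delta_pos":[0,0,0],"rotation":[0,0,0]},{"grip":0.5,"delta_pos":[0,0,0],"rotation":[0,0,0]},{"grip":0.65,"delta_pos":[0,0,0],"rotation":[0,0,0]},{"grip":0.8,"delta_pos":[0,0,0],"rotation":[0,0,0]},{"grip":1,"delta_pos":[0,0,0],"rotation":[0,0,0]}]'
python3 -m creep '[{"grip":1,"delta_pos":[0,0,0],"rotation":[0,0,0]},{"grip":1,"delta_pos":[0,0,0],"rotation":[0,0,0]},{"grip":1,"delta_pos":[0,0,0],"rotation":[0,0,0]}]'
python3 -c "
from h import *
D=down(9,35);
plan([([.5357,-.2154,.14],D),([.525,-.2,.2],down(9))])"
```

```text
clock: 4.4
tool_pos: [0.5359, -0.2155, 0.0765]
orientation: [-179.8, -34.9, 9.0]
force: [-0.4, 0.4, -0.2]
opening: 0.0878
gripper_force: 0.0
clock: 4.9
tool_pos: [0.5357, -0.2156, 0.0784]
orientation: [-179.9, -35.0, 9.1]
force: [0.0, 0.1, -0.5]
opening: 0.0527
gripper_force: 0.0
clock: 5.2
tool_pos: [0.5357, -0.2156, 0.078]
orientation: [-179.9, -35.0, 9.1]
force: [0.3, 0.1, -0.2]
opening: 0.0291
gripper_force: 0.0
t 5.2 p [ 0.5357 -0.2156  0.078 ] [-179.9  -35.     9.1] F [ 0.3  0.1 -0.2] open 0.0291 gf 0.0 j [-18.  14. -29. -45. -21. 155.]
pos [ 0.356 -0.003 -0.508] rot [-0.002  0.001  0.001] deg 0.2
pos [ 0.277 -0.169 -0.538] rot [ 0.    -0.389 -0.   ] deg 35.0
```

```bash
python3 -m creep '[{"grip":1,"delta_pos":[0,0,0],"rotation":[0,0,0]},{"grip":1,"delta_pos":[0,0,0],"rotation":[0,0,0]},{"grip":1,"delta_pos":[0,0,0],"rotation":[0,0,0]},{"grip":1,"delta_pos":[0,0,0],"rotation":[0,0,0]}]'
python3 -m creep '[{"grip":1,"delta_pos":[0.06,0,-0.09],"rotation":[0,0,0]},{"grip":1,"delta_pos":[0.13,0,-0.19],"rotation":[0,0,0]},{"grip":1,"delta_pos":[0.2,0,-0.29],"rotation":[0,0,0]},{"grip":1,"delta_pos":[0.28,0,-0.4],"rotation":[0,0,0]},{"grip":1,"delta_pos":[0.36,0,-0.51],"rotation":[0,0,0]}]'
python3 -c "
from h import *
plan([([.525,-.2,.2],down(9))])"
```

```text
clock: 5.6
tool_pos: [0.5357, -0.2157, 0.078]
orientation: [-179.9, -35.0, 9.1]
force: [1.0, -0.7, 1.1]
opening: 0.0233
gripper_force: 30.0
clock: 6.1
tool_pos: [0.5355, -0.2154, 0.1403]
orientation: [-179.9, -34.9, 9.1]
force: [1.2, -0.2, -2.0]
opening: 0.0232
gripper_force: 30.0
t 6.1 p [ 0.5355 -0.2154  0.1403] [-179.9  -34.9    9.1] F [ 1.2 -0.2 -2. ] open 0.0232 gf 30.0 j [-14.   7. -29. -34. -24. 140.]
pos [ 0.276 -0.17  -0.534] rot [-0.002 -0.388  0.001] deg 34.9
```

```bash
python3 -m creep '[{"grip":1,"delta_pos":[0.05,-0.03,-0.1],"rotation":[0,-0.07,0]},{"grip":1,"delta_pos":[0.11,-0.06,-0.2],"rotation":[0,-0.15,0]},{"grip":1,"delta_pos":[0.17,-0.1,-0.3],"rotation":[0,-0.23,0]},{"grip":1,"delta_pos":[0.23,-0.13,-0.42],"rotation":[0,-0.31,0]},{"grip":1,"delta_pos":[0.28,-0.17,-0.53],"rotation":[0,-0.388,0]}]'
python3 -c "
from h import *
plan([([.525,-.105,.2],down(6)),([.525,-.01,.2],down(3)),([.53,.085,.2],down(0)),([.544,.15,.18],down(-2)),([.544,.1965,.12],down(-2)),([.544,.1965,.06],down(-2))])
import cv2
from plant import ctrl
c=[]
for n,b in(("scene",(190,110,310,230)),("top",(340,150,480,290))):
    im=ctrl.snapshot(n)['color'][:,:,::-1][b[1]:b[3],b[0]:b[2]]
    c.append(cv2.resize(im,(400,400),interpolation=cv2.INTER_CUBIC))
cv2.imwrite('pics/held.png',cv2.convertScaleAbs(np.hstack(c),alpha=1.4))
"
```

```text
clock: 6.6
tool_pos: [0.5258, -0.1999, 0.2014]
orientation: [180.0, 0.2, 9.2]
force: [0.5, 0.3, -2.8]
opening: 0.023
gripper_force: 30.0
t 6.6 p [ 0.5258 -0.1999  0.2014] [180.    0.2   9.2] F [ 0.5  0.3 -2.8] open 0.023 gf 30.0 j [ -1.  12. -17.   0. -61. 100.]
pos [ 0.144 -0.938  0.014] rot [0.    0.003 0.035] deg 3.2
pos [ 0.099 -0.945 -0.   ] rot [-0.    -0.     0.033] deg 3.0
pos [ 0.1   -0.946 -0.   ] rot [ 0.    -0.     0.033] deg 3.0
pos [ 0.14 -0.65  0.2 ] rot [ 0.    -0.     0.022] deg 2.0
pos [-0.016 -0.465  0.6  ] rot [0. 0. 0.] deg 0.0
pos [-0.  -0.   0.6] rot [0. 0. 0.] deg 0.0Traceback (most recent call last):
  File "<string>", line 7, in <module>
    for n,b in((scene,(190,110,310,230)),(top,(340,150,480,290))):
                ^^^^^
NameError: name 'scene' is not defined
```

```bash
python3 -m creep '[{"grip":1,"delta_pos":[0.04,-0.23,0],"rotation":[0,0,0.01]},{"grip":1,"delta_pos":[0.07,-0.47,0],"rotation":[0,0,0.02]},{"grip":1,"delta_pos":[0.11,-0.7,0],"rotation":[0,0,0.03]},{"grip":1,"delta_pos":[0.14,-0.94,0.01],"rotation":[0,0,0.035]}]'
python3 -m creep '[{"grip":1,"delta_pos":[0.03,-0.23,0],"rotation":[0,0,0.01]},{"grip":1,"delta_pos":[0.05,-0.47,0],"rotation":[0,0,0.02]},{"grip":1,"delta_pos":[0.07,-0.7,0],"rotation":[0,0,0.03]},{"grip":1,"delta_pos":[0.1,-0.945,0],"rotation":[0,0,0.033]}]'
python3 -m creep '[{"grip":1,"delta_pos":[0.03,-0.23,0],"rotation":[0,0,0.01]},{"grip":1,"delta_pos":[0.05,-0.47,0],"rotation":[0,0,0.02]},{"grip":1,"delta_pos":[0.07,-0.7,0],"rotation":[0,0,0.03]},{"grip":1,"delta_pos":[0.1,-0.945,0],"rotation":[0,0,0.033]}]'
python3 -m creep '[{"grip":1,"delta_pos":[0.05,-0.2,0.05],"rotation":[0,0,0.01]},{"grip":1,"delta_pos":[0.1,-0.43,0.1],"rotation":[0,0,0.02]},{"grip":1,"delta_pos":[0.14,-0.65,0.2],"rotation":[0,0,0.022]}]'
python3 -m creep '[{"grip":1,"delta_pos":[0,-0.23,0.1],"rotation":[0,0,0]},{"grip":1,"delta_pos":[-0.02,-0.47,0.2],"rotation":[0,0,0]},{"grip":1,"delta_pos":[-0.02,-0.47,0.4],"rotation":[0,0,0]},{"grip":1,"delta_pos":[-0.02,-0.47,0.6],"rotation":[0,0,0]}]'
cat > look.py <<'E'
import sys,cv2,numpy as np
from plant import ctrl
c=[]
for n,b in(("scene",(310,180,450,320)),("top",(160,160,300,300))):
    im=ctrl.snapshot(n)["color"][:,:,::-1][b[1]:b[3],b[0]:b[2]]
    c.append(cv2.resize(im,(400,400),interpolation=cv2.INTER_CUBIC))
cv2.imwrite(sys.argv[1],cv2.convertScaleAbs(np.hstack(c),alpha=1.4))
E
python3 look.py pics/over.png
python3 -c "
from h import *
plan([([.544,.1965,.06],down(-2))])"
```

```text
clock: 7.0
tool_pos: [0.5246, -0.1041, 0.1986]
orientation: [-179.9, 0.0, 5.9]
force: [0.7, -0.5, -1.4]
opening: 0.0233
gripper_force: 30.0
clock: 7.4
tool_pos: [0.5243, -0.0092, 0.1987]
orientation: [-179.9, 0.0, 3.0]
force: [0.7, -0.4, -2.8]
opening: 0.023
gripper_force: 30.0
clock: 7.8
tool_pos: [0.5294, 0.0857, 0.1989]
orientation: [-179.9, 0.0, 0.0]
force: [0.2, 0.4, -1.3]
opening: 0.0232
gripper_force: 30.0
clock: 8.1
tool_pos: [0.5441, 0.1509, 0.1794]
orientation: [-179.9, -0.0, -2.0]
force: [-0.4, -0.6, -1.9]
opening: 0.023
gripper_force: 30.0
clock: 8.5
tool_pos: [0.5431, 0.1978, 0.1185]
orientation: [-179.9, 0.0, -1.9]
force: [-0.1, -0.2, -2.0]
opening: 0.0229
gripper_force: 30.0
t 8.6 p [0.5414 0.196  0.1164] [179.9   0.3  -1.9] F [-0.7 -0.9 -1.8] open 0.0231 gf 30.0 j [ 39.  18. -22.  -0. -50.  49.]
pos [ 0.028 -0.006  0.563] rot [0.001 0.003 0.001] deg 0.3
```

View pics/over.png

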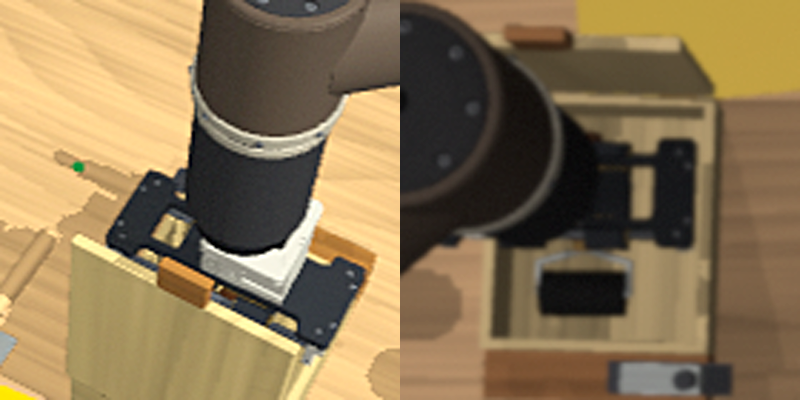

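The roller hangs flat. Its cylinder is at (582,292) in the right half, inside the case walls, with clear margins to the front rim at y≈345 and the lid. Lowering it slowly now.

```bash
python3 -m creep '[{"grip":1,"delta_pos":[0.03,0,0.15],"rotation":[0,0,0]},{"grip":1,"delta_pos":[0.03,0,0.3],"rotation":[0,0,0]},{"grip":1,"delta_pos":[0.03,0,0.45],"rotation":[0,0,0]},{"grip":1,"delta_pos":[0.03,0,0.56],"rotation":[0,0,0]}]'
python3 -m creep '[{"grip":1,"delta_pos":[0,0,0.06],"rotation":[0,0,0]},{"grip":1,"delta_pos":[0,0,0.12],"rotation":[0,0,0]},{"grip":1,"delta_pos":[0,0,0.17],"rotation":[0,0,0]},{"grip":1,"delta_pos":[0,0,0.17],"rotation":[0,0,0]}]'
python3 -m creep '[{"grip":1,"delta_pos":[0,0,0.02],"rotation":[0,0,0]},{"grip":1,"delta_pos":[0,0,0.02],"rotation":[0,0,0]}]'
```

```text
clock: 9.0
tool_pos: [0.5466, 0.1968, 0.0633]
orientation: [-179.9, -0.0, -1.9]
force: [-0.3, -0.7, -1.8]
opening: 0.0229
gripper_force: 30.0
clock: 9.4
tool_pos: [0.5464, 0.1969, 0.0461]
orientation: [-179.9, 0.0, -1.9]
force: [-1.1, -0.3, -1.8]
opening: 0.0233
gripper_force: 30.0
clock: 9.6
tool_pos: [0.5466, 0.1971, 0.0446]
orientation: [-179.9, -0.0, -1.9]
force: [0.1, 0.8, -1.2]
opening: 0.0227
gripper_force: 30.0
```

```bash
python3 -m creep '[{"grip":1,"delta_pos":[0,0,0.02],"rotation":[0,0,0]},{"grip":1,"delta_pos":[0,0,0.03],"rotation":[0,0,0]},{"grip":1,"delta_pos":[0,0,0.03],"rotation":[0,0,0]}]'
python3 -m creep '[{"grip":1,"delta_pos":[0,0,0.015],"rotation":[0,0,0]},{"grip":1,"delta_pos":[0,0,0.015],"rotation":[0,0,0]}]'
```

```text
clock: 9.9
tool_pos: [0.5465, 0.1969, 0.0414]
orientation: [-179.9, -0.0, -1.9]
force: [-0.5, -0.0, -1.4]
opening: 0.0232
gripper_force: 30.0
clock: 10.1
tool_pos: [0.5464, 0.197, 0.0398]
orientation: [-179.9, -0.0, -1.9]
force: [1.5, 0.4, -1.2]
opening: 0.0226
gripper_force: 30.0
```

```bash
python3 -m creep '[{"grip":1,"delta_pos":[0,0,0.015],"rotation":[0,0,0]},{"grip":1,"delta_pos":[0,0,0.015],"rotation":[0,0,0]}]'
python3 -m creep '[{"grip":1,"delta_pos":[0,0,0.01],"rotation":[0,0,0]},{"grip":1,"delta_pos":[0,0,0.01],"rotation":[0,0,0]}]'
```

```text
clock: 10.3
tool_pos: [0.5464, 0.1969, 0.0382]
orientation: [-179.9, -0.0, -1.9]
force: [-0.4, 0.1, -2.5]
opening: 0.0229
gripper_force: 30.0
clock: 10.5
tool_pos: [0.5466, 0.197, 0.0375]
orientation: [-179.9, -0.0, -1.9]
force: [0.2, 0.2, -0.7]
opening: 0.0229
gripper_force: 30.0
```

```bash
python3 -m creep '[{"grip":1,"delta_pos":[0,0,0.012],"rotation":[0,0,0]},{"grip":1,"delta_pos":[0,0,0.012],"rotation":[0,0,0]}]'
python3 -m creep '[{"grip":1,"delta_pos":[0,0,0.01],"rotation":[0,0,0]},{"grip":1,"delta_pos":[0,0,0.01],"rotation":[0,0,0]}]'
```

```text
clock: 10.7
tool_pos: [0.5468, 0.1971, 0.0364]
orientation: [-179.9, -0.0, -1.9]
force: [0.7, 0.1, 0.9]
opening: 0.0231
gripper_force: 30.0
clock: 10.9
tool_pos: [0.547, 0.1972, 0.0355]
orientation: [-179.9, -0.1, -1.9]
force: [0.9, -0.1, 2.6]
opening: 0.0232
gripper_force: 30.0
```

Contact felt (+2.6 N), so I release and rise.

```bash
python3 -m creep '[{"grip":0.6,"delta_pos":[0,0,0],"rotation":[0,0,0]},{"grip":0.5,"delta_pos":[0,0,0],"rotation":[0,0,0]},{"grip":0.4,"delta_pos":[0,0,0],"rotation":[0,0,0]},{"grip":0.4,"delta_pos":[0,0,0],"rotation":[0,0,0]},{"grip":0.4,"delta_pos":[0,0,0],"rotation":[0,0,0]}]'
python3 -m creep '[{"grip":0.4,"delta_pos":[0,0,-0.1],"rotation":[0,0,0]},{"grip":0.4,"delta_pos":[0,0,-0.3],"rotation":[0,0,0]},{"grip":0.4,"delta_pos":[0,0,-0.5],"rotation":[0,0,0]},{"grip":0.4,"delta_pos":[0,0,-0.8],"rotation":[0,0,0]},{"grip":0.4,"delta_pos":[0,0,-1],"rotation":[0,0,0]}]'
python3 -m creep '[{"grip":1,"delta_pos":[-0.1,0,-0.3],"rotation":[0,0,0]},{"grip":1,"delta_pos":[-0.2,0,-0.6],"rotation":[0,0,0]},{"grip":1,"delta_pos":[-0.2,0,-1],"rotation":[0,0,0]}]'
python3 -m creep '[{"grip":1,"delta_pos":[0,0,-0.3],"rotation":[0,0,0]},{"grip":1,"delta_pos":[0,0,-0.6],"rotation":[0,0,0]},{"grip":1,"delta_pos":[0,0,-1],"rotation":[0,0,0]},{"grip":1,"delta_pos":[0,0,-1],"rotation":[0,0,0]}]'
python3 look.py pics/placed.png
python3 -c "
from h import *
plan([([.62,.196,.36],down(-2)),([.69,.194,.36],down(-2)),([.69,.194,.272],down(-2))])"
```

```text
clock: 11.4
tool_pos: [0.5464, 0.197, 0.0352]
orientation: [-179.9, -0.0, -1.9]
force: [0.1, 0.1, 0.1]
opening: 0.0514
gripper_force: 0.0
clock: 11.9
tool_pos: [0.5471, 0.1971, 0.138]
orientation: [-179.9, -0.1, -1.9]
force: [0.8, -0.4, 0.2]
opening: 0.0524
gripper_force: 0.0
clock: 12.2
tool_pos: [0.5247, 0.1967, 0.2363]
orientation: [-180.0, 0.1, -1.9]
force: [1.4, 0.4, -0.9]
opening: 0.034
gripper_force: 0.0
clock: 12.6
tool_pos: [0.5283, 0.1978, 0.3422]
orientation: [-179.6, -0.5, -1.9]
force: [-0.4, -0.9, 0.1]
opening: 0.003
gripper_force: 0.0
t 12.7 p [0.5264 0.1973 0.337 ] [-1.798e+02 -1.000e-01 -1.900e+00] F [-0.9  0.2 -1.1] open 0.0009 gf 0.0 j [ 40.   7.  -6.  -0. -77.  48.]
pos [ 0.936 -0.019 -0.228] rot [-0.002 -0.002  0.001] deg 0.3
pos [ 0.7   -0.004 -0.   ] rot [0. 0. 0.] deg 0.0
pos [-0.   -0.    0.88] rot [0. 0. 0.] deg 0.0
```

View pics/placed.png

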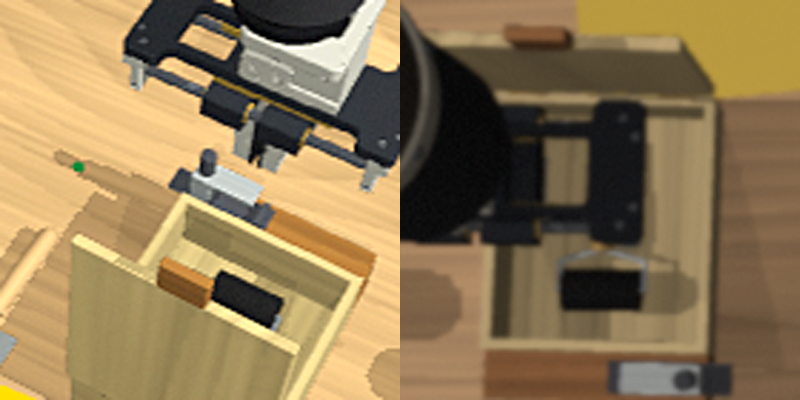

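The roller lies flat on the case floor: the cylinder is at (600,290) in the right half and nothing stands above the rim. Next I pass over the lid and come down behind it.

```bash
python3 -m creep '[{"grip":1,"delta_pos":[0.2,0,-0.23],"rotation":[0,0,0]},{"grip":1,"delta_pos":[0.45,0,-0.23],"rotation":[0,0,0]},{"grip":1,"delta_pos":[0.7,-0.01,-0.23],"rotation":[0,0,0]},{"grip":1,"delta_pos":[0.94,-0.02,-0.23],"rotation":[0,0,0]}]'
python3 -m creep '[{"grip":1,"delta_pos":[0.25,0,0],"rotation":[0,0,0]},{"grip":1,"delta_pos":[0.5,0,0],"rotation":[0,0,0]},{"grip":1,"delta_pos":[0.72,0,0],"rotation":[0,0,0]},{"grip":1,"delta_pos":[0.72,0,0],"rotation":[0,0,0]}]'
python3 -m creep '[{"grip":1,"delta_pos":[0,0,0.2],"rotation":[0,0,0]},{"grip":1,"delta_pos":[0,0,0.4],"rotation":[0,0,0]},{"grip":1,"delta_pos":[0,0,0.6],"rotation":[0,0,0]},{"grip":1,"delta_pos":[0,0,0.86],"rotation":[0,0,0]},{"grip":1,"delta_pos":[0,0,0.86],"rotation":[0,0,0]}]'
python3 - <<'E'
from h import *
plan([([.66,.1945,.272],down(-2))])
for d in range(90,-1,-10):
    t=np.radians(d);r=.185
    print(d,"s",round(-r*np.cos(t)+.01*np.sin(t)+.0095,4),"TCPz",round(.07+r*np.sin(t)+.01*np.cos(t)+.022,4))
E
```

```text
clock: 13.1
tool_pos: [0.6208, 0.1958, 0.3573]
orientation: [-180.0, 0.1, -1.9]
force: [0.1, 0.0, -0.5]
opening: 0.0006
gripper_force: 0.0
clock: 13.5
tool_pos: [0.6937, 0.1931, 0.355]
orientation: [180.0, 0.2, -2.0]
force: [0.5, 0.7, -0.9]
opening: 0.0003
gripper_force: 0.0
clock: 14.0
tool_pos: [0.6897, 0.1932, 0.2675]
orientation: [179.9, 0.4, -1.9]
force: [-1.1, 0.3, -0.7]
opening: 0.0004
gripper_force: 0.0
t 14.0 p [0.6897 0.1932 0.2675] [179.9   0.4  -1.9] F [-1.1  0.3 -0.7] open 0.0004 gf 0.0 j [ 31.  24.   9.  -0. -75.  57.]
pos [-0.298 -0.003 -0.043] rot [0.001 0.005 0.001] deg 0.4
90 s 0.0195 TCPz 0.277
80 s -0.0128 TCPz 0.2759
70 s -0.0444 TCPz 0.2693
60 s -0.0743 TCPz 0.2572
50 s -0.1018 TCPz 0.2401
40 s -0.1258 TCPz 0.2186
30 s -0.1457 TCPz 0.1932
20 s -0.1609 TCPz 0.1647
10 s -0.171 TCPz 0.134
0 s -0.1755 TCPz 0.102
```

```bash
python3 -m creep '[{"grip":1,"delta_pos":[-0.1,0,-0.09],"rotation":[0,0,0]},{"grip":1,"delta_pos":[-0.2,0,-0.09],"rotation":[0,0,0]},{"grip":1,"delta_pos":[-0.32,0,-0.09],"rotation":[0,0,0]}]'
python3 -m creep '[{"grip":1,"delta_pos":[-0.08,0,0],"rotation":[0,0,0]},{"grip":1,"delta_pos":[-0.16,0,0],"rotation":[0,0,0]},{"grip":1,"delta_pos":[-0.24,0,0.01],"rotation":[0,0,0]},{"grip":1,"delta_pos":[-0.32,0,0.01],"rotation":[0,0,0]}]'
python3 -m creep '[{"grip":1,"delta_pos":[-0.08,0,0.01],"rotation":[0,0,0]},{"grip":1,"delta_pos":[-0.16,0,0.03],"rotation":[0,0,0]},{"grip":1,"delta_pos":[-0.24,0,0.05],"rotation":[0,0,0]},{"grip":1,"delta_pos":[-0.32,0,0.07],"rotation":[0,0,0]}]'
python3 -c "
from h import *
plan([([.637-.0743,.196,.2572],down(-2))])"
```

```text
clock: 14.3
tool_pos: [0.66, 0.1951, 0.2835]
orientation: [-179.8, -0.2, -1.9]
force: [-0.1, 1.0, -0.1]
opening: 0.0006
gripper_force: 0.0
clock: 14.7
tool_pos: [0.6281, 0.1961, 0.2806]
orientation: [-179.9, -0.1, -1.9]
force: [2.2, 0.8, -0.0]
opening: 0.0008
gripper_force: 0.9
clock: 15.1
tool_pos: [0.5958, 0.197, 0.2729]
orientation: [-179.9, 0.0, -1.9]
force: [0.7, 0.6, 2.3]
opening: -0.0001
gripper_force: 0.8
t 15.1 p [0.5958 0.197  0.2729] [-179.9    0.    -1.9] F [0.7 0.6 2.3] open -0.0001 gf 0.8 j [ 36.  15.  -4.  -0. -71.  52.]
pos [-0.33   0.021  0.157] rot [-0.001  0.     0.001] deg 0.1
```

The lid follows with about 3 N, as expected. Continuing along the arc.

```bash
python3 -m creep '[{"grip":1,"delta_pos":[-0.08,0,0.03],"rotation":[0,0,0]},{"grip":1,"delta_pos":[-0.17,0,0.07],"rotation":[0,0,0]},{"grip":1,"delta_pos":[-0.25,0,0.11],"rotation":[0,0,0]},{"grip":1,"delta_pos":[-0.33,0.01,0.16],"rotation":[0,0,0]}]'
python3 -m creep '[{"grip":1,"delta_pos":[-0.07,0,0.04],"rotation":[0,0,0]},{"grip":1,"delta_pos":[-0.14,0,0.08],"rotation":[0,0,0]},{"grip":1,"delta_pos":[-0.21,0,0.12],"rotation":[0,0,0]},{"grip":1,"delta_pos":[-0.275,0,0.17],"rotation":[0,0,0]}]'
python3 -m creep '[{"grip":1,"delta_pos":[-0.06,0,0.05],"rotation":[0,0,0]},{"grip":1,"delta_pos":[-0.12,0,0.1],"rotation":[0,0,0]},{"grip":1,"delta_pos":[-0.18,0,0.16],"rotation":[0,0,0]},{"grip":1,"delta_pos":[-0.24,0,0.215],"rotation":[0,0,0]}]'
python3 -c "
from h import *
plan([([.637-.1457,.1985,.1932],down(-2)),([.637-.1609,.1985,.1647],down(-2)),([.637-.171,.199,.134],down(-2))])"
```

```text
clock: 15.5
tool_pos: [0.5627, 0.1972, 0.2568]
orientation: [-179.9, -0.0, -1.9]
force: [0.3, 1.2, 1.4]
opening: 0.0002
gripper_force: 0.7
clock: 15.9
tool_pos: [0.5354, 0.1981, 0.2399]
orientation: [-179.9, -0.0, -1.9]
force: [0.4, 0.6, 1.7]
opening: 0.0007
gripper_force: 0.6
clock: 16.3
tool_pos: [0.5115, 0.1989, 0.2181]
orientation: [-179.9, -0.0, -1.9]
force: [2.0, -1.0, 0.8]
opening: 0.0005
gripper_force: 0.4
t 16.3 p [0.5115 0.1989 0.2181] [-179.9   -0.    -1.9] F [ 2.  -1.   0.8] open 0.0005 gf 0.4 j [ 42.  10. -18.  -0. -62.  46.]
pos [-0.202  0.011  0.249] rot [-0.001 -0.     0.001] deg 0.1
pos [-0.152  0.005  0.285] rot [0. 0. 0.] deg 0.0
pos [-0.101 -0.001  0.307] rot [0. 0. 0.] deg 0.0
```

```bash
python3 -m creep '[{"grip":1,"delta_pos":[-0.05,0,0.06],"rotation":[0,0,0]},{"grip":1,"delta_pos":[-0.1,0,0.12],"rotation":[0,0,0]},{"grip":1,"delta_pos":[-0.15,0,0.18],"rotation":[0,0,0]},{"grip":1,"delta_pos":[-0.2,0,0.25],"rotation":[0,0,0]}]'
python3 -m creep '[{"grip":1,"delta_pos":[-0.04,0,0.07],"rotation":[0,0,0]},{"grip":1,"delta_pos":[-0.08,0,0.14],"rotation":[0,0,0]},{"grip":1,"delta_pos":[-0.12,0,0.21],"rotation":[0,0,0]},{"grip":1,"delta_pos":[-0.15,0,0.285],"rotation":[0,0,0]}]'
python3 -m creep '[{"grip":1,"delta_pos":[-0.03,0,0.06],"rotation":[0,0,0]},{"grip":1,"delta_pos":[-0.05,0,0.12],"rotation":[0,0,0]},{"grip":1,"delta_pos":[-0.07,0,0.18],"rotation":[0,0,0]},{"grip":1,"delta_pos":[-0.09,0,0.24],"rotation":[0,0,0]},{"grip":1,"delta_pos":[-0.1,0,0.3],"rotation":[0,0,0]}]'
python3 -c "
from h import *
plan([([.637-.1755,.199,.102],down(-2))])"
```

```text
clock: 16.7
tool_pos: [0.4918, 0.1996, 0.1933]
orientation: [-179.9, -0.0, -1.9]
force: [0.3, -0.3, 0.6]
opening: 0.0005
gripper_force: 0.4
clock: 17.1
tool_pos: [0.4767, 0.2001, 0.1646]
orientation: [-179.9, -0.0, -1.9]
force: [0.3, 0.9, 1.0]
opening: 0.0001
gripper_force: 0.3
clock: 17.6
tool_pos: [0.4669, 0.2005, 0.1347]
orientation: [-179.9, -0.0, -1.9]
force: [-0.4, 0.6, 0.7]
opening: 0.0001
gripper_force: 0.3
t 17.6 p [0.4669 0.2005 0.1347] [-179.9   -0.    -1.9] F [-0.4  0.6  0.7] open 0.0001 gf 0.3 j [ 45.  11. -29.  -0. -50.  43.]
pos [-0.053  0.017  0.327] rot [-0.001 -0.     0.001] deg 0.1
```

```bash
python3 -m creep '[{"grip":1,"delta_pos":[-0.02,0,0.05],"rotation":[0,0,0]},{"grip":1,"delta_pos":[-0.03,0,0.1],"rotation":[0,0,0]},{"grip":1,"delta_pos":[-0.04,0,0.15],"rotation":[0,0,0]},{"grip":1,"delta_pos":[-0.05,0,0.19],"rotation":[0,0,0]},{"grip":1,"delta_pos":[-0.05,0,0.23],"rotation":[0,0,0]}]'
python3 -m creep '[{"grip":1,"delta_pos":[0,0,0.03],"rotation":[0,0,0]},{"grip":1,"delta_pos":[0,0,0.05],"rotation":[0,0,0]},{"grip":1,"delta_pos":[0,0,0.07],"rotation":[0,0,0]},{"grip":1,"delta_pos":[0,0,0.085],"rotation":[0,0,0]},{"grip":1,"delta_pos":[0,0,0.095],"rotation":[0,0,0]}]'
python3 look.py pics/shut.png
```

```text
clock: 18.1
tool_pos: [0.4619, 0.2007, 0.1119]
orientation: [-179.9, -0.0, -1.9]
force: [-0.0, 0.5, 0.0]
opening: 0.0002
gripper_force: 0.3
clock: 18.6
tool_pos: [0.4621, 0.2007, 0.1026]
orientation: [-179.9, -0.0, -1.9]
force: [-0.4, 0.2, 0.2]
opening: 0.0002
gripper_force: 0.3
```

View pics/shut.png

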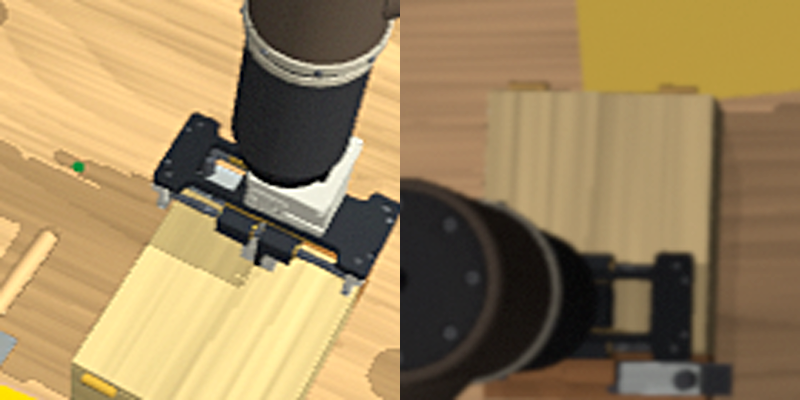

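The lid is down over the case with the closed fingertips on its front edge. A few more mm until I feel the rim.

```bash
python3 -m creep '[{"grip":1,"delta_pos":[0,0,0.01],"rotation":[0,0,0]},{"grip":1,"delta_pos":[0,0,0.02],"rotation":[0,0,0]},{"grip":1,"delta_pos":[0,0,0.025],"rotation":[0,0,0]}]'
python3 -m creep '[{"grip":1,"delta_pos":[0,0,0.01],"rotation":[0,0,0]},{"grip":1,"delta_pos":[0,0,0.015],"rotation":[0,0,0]},{"grip":1,"delta_pos":[0,0,0.015],"rotation":[0,0,0]}]'
```

```text
clock: 19.0
tool_pos: [0.4623, 0.2009, 0.102]
orientation: [-179.9, -0.1, -1.9]
force: [-9.8, -2.4, 25.0]
opening: 0.0005
gripper_force: 12.4
clock: 19.3
tool_pos: [0.4624, 0.2009, 0.1019]
orientation: [-179.9, -0.1, -1.9]
force: [-12.9, -3.1, 33.7]
opening: 0.0003
gripper_force: 17.3
```

The lid is shut: the tip is at 0.080 m, where the rim stops it. Retreating to the outer side of the knob.

```bash
python3 -m creep '[{"grip":1,"delta_pos":[0,0,-0.2],"rotation":[0,0,0]},{"grip":1,"delta_pos":[0,0,-0.45],"rotation":[0,0,0]},{"grip":1,"delta_pos":[0,0,-0.75],"rotation":[0,0,0]},{"grip":1,"delta_pos":[0,0,-0.75],"rotation":[0,0,0]}]'
python3 look.py pics/shut2.png
python3 -c "
from h import *
plan([([.435,.135,.175],down(-2)),([.407,.070,.175],down(-2)),([.407,.070,.117],down(-2))])"
```

```text
clock: 19.7
tool_pos: [0.464, 0.2021, 0.1778]
orientation: [-179.7, -0.3, -1.9]
force: [0.6, 0.0, 0.4]
opening: 0.0003
gripper_force: 0.0
t 19.8 p [0.4623 0.2009 0.1744] [-1.798e+02 -1.000e-01 -1.900e+00] F [ 0.1 -0.8 -0.1] open 0.0002 gf 0.0 j [ 46.   8. -27.  -0. -55.  42.]
pos [-0.25   0.668 -0.009] rot [-0.002 -0.001  0.001] deg 0.2
pos [-0.257  0.659  0.   ] rot [0. 0. 0.] deg 0.0
pos [-0.   -0.    0.58] rot [0. 0. 0.] deg 0.0
```

View pics/shut2.png

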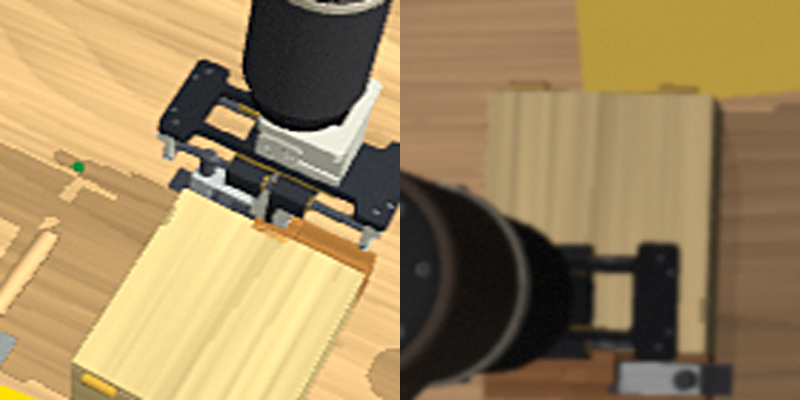

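The lid lies flat and shut, with the tongue at the ledge near (275,228) left. The knob is still open at (685,380) right. Going to the knob.

```bash
python3 -m creep '[{"grip":1,"delta_pos":[-0.06,0.17,0],"rotation":[0,0,0]},{"grip":1,"delta_pos":[-0.12,0.34,0],"rotation":[0,0,0]},{"grip":1,"delta_pos":[-0.18,0.5,0],"rotation":[0,0,0]},{"grip":1,"delta_pos":[-0.25,0.67,0],"rotation":[0,0,0]}]'
python3 -m creep '[{"grip":1,"delta_pos":[-0.06,0.17,0],"rotation":[0,0,0]},{"grip":1,"delta_pos":[-0.12,0.34,0],"rotation":[0,0,0]},{"grip":1,"delta_pos":[-0.18,0.5,0],"rotation":[0,0,0]},{"grip":1,"delta_pos":[-0.257,0.66,0],"rotation":[0,0,0]},{"grip":1,"delta_pos":[-0.257,0.66,0],"rotation":[0,0,0]}]'
python3 -c "
from h import *
plan([([.407,.070,.119],down(-2))])"
```

```text
clock: 20.2
tool_pos: [0.4339, 0.1327, 0.1732]
orientation: [-180.0, 0.0, -1.9]
force: [-0.5, 0.9, 0.9]
opening: 0.0003
gripper_force: 0.0
clock: 20.7
tool_pos: [0.4055, 0.0674, 0.1735]
orientation: [-179.9, 0.0, -2.0]
force: [-0.6, 0.6, -0.2]
opening: 0.0004
gripper_force: 0.0
t 20.7 p [0.4055 0.0674 0.1735] [-179.9    0.    -2. ] F [-0.6  0.6 -0.2] open 0.0004 gf 0.0 j [ 37.  -1. -37.  -0. -54.  51.]
pos [ 0.014 -0.026  0.545] rot [-0.001  0.    -0.   ] deg 0.1
```

```bash
python3 -m creep '[{"grip":1,"delta_pos":[0.02,0,0.14],"rotation":[0,0,0]},{"grip":1,"delta_pos":[0.02,0,0.28],"rotation":[0,0,0]},{"grip":1,"delta_pos":[0.02,0,0.42],"rotation":[0,0,0]},{"grip":1,"delta_pos":[0.02,0,0.545],"rotation":[0,0,0]},{"grip":1,"delta_pos":[0.02,0,0.545],"rotation":[0,0,0]}]'
python3 -m creep '[{"grip":1,"delta_pos":[0,-0.06,0],"rotation":[0,0,0]},{"grip":1,"delta_pos":[0,-0.12,0],"rotation":[0,0,0]},{"grip":1,"delta_pos":[0,-0.18,0],"rotation":[0,0,0]},{"grip":1,"delta_pos":[0,-0.24,0],"rotation":[0,0,0]},{"grip":1,"delta_pos":[0,-0.3,0],"rotation":[0,0,0]}]'
```

```text
clock: 21.2
tool_pos: [0.4081, 0.0688, 0.1178]
orientation: [180.0, 0.1, -1.9]
force: [-0.9, -0.2, 0.2]
opening: 0.0
gripper_force: 0.0
clock: 21.7
tool_pos: [0.4101, 0.1001, 0.1194]
orientation: [-179.9, -0.0, -1.9]
force: [0.8, -2.5, 1.3]
opening: 0.0
gripper_force: 0.8
```

```bash
python3 -m creep '[{"grip":1,"delta_pos":[0,-0.06,0],"rotation":[0,0,0]},{"grip":1,"delta_pos":[0,-0.12,0],"rotation":[0,0,0]},{"grip":1,"delta_pos":[0,-0.18,0],"rotation":[0,0,0]},{"grip":1,"delta_pos":[0,-0.24,0],"rotation":[0,0,0]},{"grip":1,"delta_pos":[0,-0.3,0],"rotation":[0,0,0]}]'
python3 -m creep '[{"grip":1,"delta_pos":[0,-0.02,0],"rotation":[0,0,0]},{"grip":1,"delta_pos":[0,-0.04,0],"rotation":[0,0,0]},{"grip":1,"delta_pos":[0,-0.06,0],"rotation":[0,0,0]}]'
```

```text
clock: 22.2
tool_pos: [0.411, 0.1299, 0.1191]
orientation: [-179.9, -0.0, -1.9]
force: [0.7, -1.0, 0.0]
opening: 0.0002
gripper_force: 0.8
clock: 22.5
tool_pos: [0.4111, 0.1354, 0.119]
orientation: [-179.9, -0.0, -1.9]
force: [1.9, -1.1, 0.1]
opening: 0.0004
gripper_force: 0.8
```

```bash
python3 -m creep '[{"grip":1,"delta_pos":[0,-0.02,0],"rotation":[0,0,0]},{"grip":1,"delta_pos":[0,-0.04,0],"rotation":[0,0,0]}]'
```

```text
clock: 22.7
tool_pos: [0.4112, 0.1394, 0.1191]
orientation: [-179.9, -0.0, -1.9]
force: [1.0, -2.0, -0.5]
opening: 0.0003
gripper_force: 0.8
```

```bash
python3 -m creep '[{"grip":1,"delta_pos":[0,-0.02,0],"rotation":[0,0,0]},{"grip":1,"delta_pos":[0,-0.04,0],"rotation":[0,0,0]}]'
python3 -m creep '[{"grip":1,"delta_pos":[0,-0.015,0],"rotation":[0,0,0]},{"grip":1,"delta_pos":[0,-0.02,0],"rotation":[0,0,0]}]'
```

```text
clock: 22.9
tool_pos: [0.411, 0.1417, 0.1191]
orientation: [179.9, 0.1, -1.9]
force: [7.5, -16.9, 4.8]
opening: 0.0001
gripper_force: 8.2
clock: 23.1
tool_pos: [0.4109, 0.142, 0.1191]
orientation: [179.7, 0.1, -1.9]
force: [9.2, -20.7, 5.3]
opening: 0.0006
gripper_force: 10.8
```

The end stop is reached: it held at y=0.142 with 20 N. Backing off, rising, and checking the knob position by measurement.

```bash
python3 -m creep '[{"grip":1,"delta_pos":[0,0.08,0],"rotation":[0,0,0]},{"grip":1,"delta_pos":[0,0.16,0],"rotation":[0,0,0]},{"grip":1,"delta_pos":[0,0.24,-0.1],"rotation":[0,0,0]},{"grip":1,"delta_pos":[0,0.3,-0.4],"rotation":[0,0,0]},{"grip":1,"delta_pos":[0,0.3,-0.8],"rotation":[0,0,0]}]'
python3 -m creep '[{"grip":1,"delta_pos":[0.1,0.3,-0.1],"rotation":[0,0,0]},{"grip":1,"delta_pos":[0.2,0.6,-0.2],"rotation":[0,0,0]},{"grip":1,"delta_pos":[0.2,0.95,-0.3],"rotation":[0,0,0]},{"grip":1,"delta_pos":[0.2,0.95,-0.3],"rotation":[0,0,0]}]'
python3 -m creep '[{"grip":1,"delta_pos":[0,0.3,0],"rotation":[0,0,0]},{"grip":1,"delta_pos":[0,0.6,0],"rotation":[0,0,0]},{"grip":1,"delta_pos":[0,0.95,0],"rotation":[0,0,0]},{"grip":1,"delta_pos":[0,0.95,0],"rotation":[0,0,0]}]'
python3 - <<'E'
from h import *
from plant import ctrl
import cv2
a=C["top"]["color"][280:305,180:290].astype(int);s=ctrl.snapshot("top")["color"];b=s[280:305,180:290].astype(int)
for n,i in(("before",a),("after",b)):
    m=((i.max(2)<75)&(i.max(2)-i.min(2)<18)).astype(np.uint8)
    k,_,st,ce=cv2.connectedComponentsWithStats(m)
    for j in range(1,k):
        if st[j,4]>10:
            u,v=ce[j]+[180,280];print(n,st[j],(u.round(1),v.round(1)),pl("top",u,v,.1).round(3))
d=np.abs(s.astype(int)-C["top"]["color"]).max(2)>40
for nm,(u0,v0,u1,v1) in dict(jar=(90,245,132,285),bottle=(490,210,555,255),knife=(300,170,335,260)).items(): print(nm,d[v0:v1,u0:u1].sum())
o=C["scene"]["color"].astype(int);s2=ctrl.snapshot("scene")["color"];d=np.abs(s2-o).max(2)>40
for nm,(u0,v0,u1,v1) in dict(jar=(478,302,520,350),bottle=(155,160,200,220),knife=(275,255,325,325)).items(): print(nm,d[v0:v1,u0:u1].sum())
E
```

```text
clock: 23.6
tool_pos: [0.4093, 0.114, 0.1994]
orientation: [180.0, 0.1, -2.0]
force: [1.5, 1.7, 0.3]
opening: 0.0003
gripper_force: 0.0
clock: 24.0
tool_pos: [0.4274, 0.0172, 0.231]
orientation: [-179.9, -0.1, -2.1]
force: [0.5, 0.2, 0.3]
opening: 0.0002
gripper_force: 0.0
clock: 24.4
tool_pos: [0.4235, -0.0776, 0.2293]
orientation: [-179.9, -0.0, -2.1]
force: [-0.7, 0.1, -0.5]
opening: 0.0008
gripper_force: 0.0
before [53  6 12 12 52] (np.float64(235.5), np.float64(290.7)) [0.413 0.174 0.1  ]
before [ 75   6  21  13 206] (np.float64(266.4), np.float64(292.2)) [0.408 0.106 0.1  ]
after [   0    0  110   25 1850] (np.float64(245.6), np.float64(293.9)) [0.405 0.152 0.1  ]
jar 0
bottle 0
knife 43
jar 0
bottle 6
knife 80
```

```bash
python3 -m creep '[{"grip":1,"delta_pos":[0,0.3,0],"rotation":[0,0,0]},{"grip":1,"delta_pos":[0,0.6,0],"rotation":[0,0,0]},{"grip":1,"delta_pos":[0,0.98,0],"rotation":[0,0,0]}]' | head -2
python3 -m creep '[{"grip":1,"delta_pos":[0,0.3,0],"rotation":[0,0,0]},{"grip":1,"delta_pos":[0,0.6,0],"rotation":[0,0,0]},{"grip":1,"delta_pos":[0,0.98,0],"rotation":[0,0,0]},{"grip":1,"delta_pos":[0,0.98,0],"rotation":[0,0,0]}]' | head -2
python3 - <<'E'
from h import *
from plant import ctrl
import cv2
cur={n:ctrl.snapshot(n)["color"] for n in("top","scene")}
def pr(n,X):
    c=C[n];q=c["intrinsics"]@(c["R"]@np.array(X)+c["t"]);return q[:2]/q[2]
for n in cur:
    for w,X in(("open",(.408,.1185,.105)),("end",(.4095,.1685,.105))):
        u,v=pr(n,X).round().astype(int)
        print(n,w,(u,v),[i[v-2:v+3,u-1:u+2].mean((0,1)).round().astype(int).tolist() for i in(C[n]["color"],cur[n])])
bx=dict(top=dict(jar=(90,245,132,285),bottle=(490,210,555,255),knife=(300,170,335,260)),scene=dict(jar=(478,302,520,350),bottle=(155,160,200,220),knife=(275,255,325,325)))
for n in bx:
    d=np.abs(cur[n].astype(int)-C[n]["color"]).max(2)>40
    print(n,{k:int(d[b[1]:b[3],b[0]:b[2]].sum()) for k,b in bx[n].items()})
for n,b in(("scene",(360,220,440,270)),):
    i=cur[n][b[1]:b[3],b[0]:b[2]].astype(int);m=((i.max(2)<85)&(i.max(2)-i.min(2)<25)).astype(np.uint8)
    k,_,st,ce=cv2.connectedComponentsWithStats(m)
    print([(st[j].tolist(),(ce[j]+b[:2]).round(1).tolist()) for j in range(1,k) if st[j,4]>10])
E
```

```text
clock: 24.8
tool_pos: [0.4213, -0.1727, 0.2293]
clock: 25.2
tool_pos: [0.4179, -0.2731, 0.2285]
top open (np.int64(260), np.int64(292)) [[34, 34, 36], [30, 30, 32]]
top end (np.int64(237), np.int64(292)) [[76, 77, 76], [48, 48, 50]]
scene open (np.int64(381), np.int64(236)) [[43, 43, 46], [175, 143, 97]]
scene end (np.int64(398), np.int64(244)) [[146, 142, 128], [50, 52, 56]]
top {'jar': 0, 'bottle': 672, 'knife': 480}
scene {'jar': 0, 'bottle': 0, 'knife': 98}
[([9, 19, 27, 15, 144], [381.0, 245.5]), ([35, 19, 6, 10, 46], [397.4, 243.9]), ([34, 32, 7, 5, 11], [397.4, 253.9])]
```

In the scene view the knob is at (397.4,243.9), against (398,244) predicted for the end stop, and nothing touched the bystanders. Handing in.

```bash
python3 -c "
from plant import ctrl
print(ctrl.close_job())"
```

```text
the job is handed in; nothing more can be done
None
```

The job is handed in at about 25 s: the roller lies flat in the case, the lid is shut over it, and the latch is at its end stop over the tongue; the arm never contacted the bottle, jar or knife.

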